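# Set the spice tray for the asado

## Task

Set out the pulled-out spice tray for the asado: stand the red-capped cruet on the red pad, the green-capped cruet on the green pad, the wooden pepper mill on the square wooden pad and the small blue bowl on the blue pad, each upright and in the middle of its pad. Set each one down gently, without dropping it or tipping it over, and leave the steel caddy and the white salt pot where they are.

Things in the scene. Friction and masses are not known exactly. Their poses are not given: they have to be found in the camera images.
- red_cruet: Closed amber glass cruet with red screw cap, loose, about 0.2 kg, standing on the counter. Round body 52 mm in diameter, straight up to 75 mm, then shoulder and 28 mm neck; cap 36 mm in diameter from 95 to 115 mm (top). Origin: centre of the underside; z up along its axis. The four things start in a rough row before the tray, in any order.
- green_cruet: Closed cruet of green glass with a green screw cap, otherwise the same as the red-capped one: 52 mm body straight up to 75 mm, cap 36 mm in diameter from 95 to 115 mm. Loose, about 0.2 kg. Origin: centre of the underside; z up along its axis.
- pepper_mill: Pale wooden pepper mill, loose, about 0.2 kg, standing. Foot 52 mm in diameter up to 30 mm, straight barrel 44 mm in diameter from 38 to 95 mm, turning head 48 mm in diameter from 99 to 127 mm, steel nut 16 mm in diameter on top up to 139 mm. Origin: centre of the underside; z up along its axis.
- blue_bowl: Small deep blue ceramic dip bowl, open and empty, loose, about 0.18 kg. Foot 54 mm in diameter; outside 64 mm in diameter and straight from 10 mm to the rim at 52 mm; wall 5 mm. It can be gripped across the whole outside. Origin: centre of the underside; z up along its axis.
- red_pad: Round red pad with a thin white circle, 76 mm in diameter and 6 mm thick, fixed on the floor of the spice tray. Origin: centre of the underside, 6 mm above the counter; its top is 6 mm above that. Tray 140 x 470 mm, long side across, yaw up to 7 degrees, rim 2 mm above the pad tops; a 45 mm high case 50 mm beyond it. The four pads lie in a row along it, 110 mm apart, in any order.
- green_pad: Round green pad with a thin white circle, 76 mm in diameter and 6 mm thick, fixed on the floor of the spice tray. Origin: centre of the underside, 6 mm above the counter; its top is 6 mm above that. 
- wood_pad: Square pale wooden pad, 76 x 76 mm, with a thin dark circle, 6 mm thick, fixed on the floor of the spice tray. Origin: centre of the underside, 6 mm above the counter; its top is 6 mm above that. 
- blue_pad: Round blue pad with a thin white circle, 84 mm in diameter and 6 mm thick, fixed on the floor of the spice tray. Origin: centre of the underside, 6 mm above the counter; its top is 6 mm above that. 
- caddy: Three-tier stainless steel condiment caddy with small jars in it, 170 x 120 mm, 276 mm high, about 1.6 kg, standing at the robot's right (-y). Not to be disturbed. Origin: centre of the underside; long side along its x.
- salt_pot: White ceramic salt pot with a cork lid, 76 mm in diameter, 74 mm high, 0.5 kg, standing at the robot's left (+y). Not to be disturbed. Origin: centre of the underside.

How it is judged (in metres and radians):
At the end, for the whole second after the job is handed in: Each of the four things stands released and at rest on its own pad (red cap on red, green cap on green, mill on wood, bowl on blue), upright within 0.1 rad, its axis within 12 mm of the pad's centre and its underside on the pad within 4 mm (horizontal distance between red_cruet and red_pad below 0.012 m and z of red_cruet in the frame of red_pad between 0.003 and 0.01 m and angle between each of red_cruet, green_cruet, pepper_mill, blue_bowl's own z axis and vertical below 0.1 rad and linear speed of each of red_cruet, green_cruet, pepper_mill, blue_bowl below 0.02 m/s and angular speed of each of red_cruet, green_cruet, pepper_mill, blue_bowl below 0.2 rad/s and horizontal distance between green_cruet and green_pad below 0.012 m and z of green_cruet in the frame of green_pad between 0.003 and 0.01 m and horizontal distance between pepper_mill and wood_pad below 0.012 m and z of pepper_mill in the frame of wood_pad between 0.003 and 0.01 m and horizontal distance between blue_bowl and blue_pad below 0.012 m and z of blue_bowl in the frame of blue_pad between 0.003 and 0.01 m); the robot touches nothing.
It fails at once if the condiment caddy is moved more than 20 mm (distance of caddy from where it was at the start of the episode above 0.02 m).
It fails at once if the salt pot is moved more than 20 mm (distance of salt_pot from where it was at the start of the episode above 0.02 m).
It fails at once if one of the four things is tipped more than 40 degrees (angle between any of red_cruet, green_cruet, pepper_mill, blue_bowl's own z axis and vertical above 0.7 rad).
It fails at once if one of the four things is dropped (falls free faster than 0.7 m/s, about 25 mm) ((linear speed of red_cruet above 0.7 m/s and contact force between red_cruet and the fingers below 0.05 N) or (linear speed of green_cruet above 0.7 m/s and contact force between green_cruet and the fingers below 0.05 N) or (linear speed of pepper_mill above 0.7 m/s and contact force between pepper_mill and the fingers below 0.05 N) or (linear speed of blue_bowl above 0.7 m/s and contact force between blue_bowl and the fingers below 0.05 N)).
It also fails if it takes over 109 s, if anything falls off the work surface, if the arm or the gripper's body presses on something with over 40 N, if the wrist force passes 120 N, or if a joint passes its speed limit or range.

## Robot

A 6-joint arm with a two-finger parallel gripper is mounted at the origin on the work surface. World frame = base frame: x ahead of the robot, y to its left, z up, the work surface at z = 0. Lengths are in mm, angles in rad, forces in N, time in s.
With the tool pointing down it reaches from about 350 to 975 mm from the base axis. Payload 7.1 kg.
Tool frame: the origin (TCP) lies between the finger pads; the fingertips stand 19 mm ahead of it and the grasp point (between the pads) is the TCP (ctrl.tcp_to_tips is the distance from the TCP to the fingertips, in mm); z points along the fingers, y is the line along which they close (so a half turn about z gives the same grasp; the last joint's range is limited). The gripper opens to 88 mm and grips with 3 to 60 N. Pads are 20 mm wide; open, the fingers measure 115 mm over their backs; the gripper's body (75 mm by 178 mm) begins 61 mm behind the grasp point.
Start: joints at [-1.23, 0.423, 1.63, -0, 1.089, -0.019], TCP at [220.071, -584.956, 241.675] pointing down, gripper open.
Joint ranges: [-3, 3], [-0.9, 2.11], [0.09, 2.58], [-1.31, 4.45], [0.11, 2.69], [-2.54, 2.54]. Speed limits (rad/s): [2.39, 2.39, 3.01, 3.14, 3.14, 3.14].

## Interface

Orientations are given as a rotation vector (axis times angle).
In Python, from workcell import status, optics, ctrl gives the robot as it stands. The module is installed in compiled form; this text tells all that it offers.
- The arm moves only by the shell command python3 -m inch 'ROWS'. ROWS is JSON, a list that holds one entry, the list of rows, each a list of 7 numbers: the shift along the tool's x, y, z in mm, then the turn, a rotation vector about the tool's x, y, z in rad, then the opening in per cent of the stroke, from 0 (shut) to 100 (fully open). A call has 1 to 20 rows; each row is the pose to reach, as a shift and turn from the pose commanded when the call began, along the tool's axes at that moment; what a row does not reach only later rows make up. A row lasts 1/10 s, in which the tool goes at most 50 mm and 8.59 degrees, less where a joint would pass 70% of its speed; a pose out of reach is approached as far as the arm can. A call with a gripper value outside its range is refused whole. The fingers move at their own pace and stop on an object; the grip force is fixed at half the most. Time passes only in rows, so rows that repeat a pose let the fingers close. It gives the time, the measured TCP pose, the force, the opening and the grip force at its end, in the units of the state.
- status.get_obs(): the state, without advancing time (a new reading comes with each control period).
- optics.get_image(name): name is "side" or "top"; returns a dict with "frame" (384x512x3 uint8, red, green, blue), "fx", "fy", "cx", "cy" (pixels), "rvec" (rotation vector, rad) and "tvec" (3), from world to camera coordinates, as OpenCV has them. Camera axes: x right, y down, z forward; pixel columns grow to the right and rows downward; lengths in mm; the calibration is good to about 2 mm. A picture is of the moment at which its call begins. There is no depth.
- ctrl.close_job(): hands the job in; it is judged then, once.
The state is a dict: "t": time; "qpos": joint angles; "qvel": joint speeds; "joint_torque": joint torques, N m; "ee_pos": TCP position; "orientation": TCP orientation; "ft_force": force on the tool from outside, world axes, zero at the start; "moment": the same for the moment, N m; "width": finger opening in mm; "grasp_force": force on a finger pad.
Only numpy, scipy, OpenCV 4.12 (cv2) and the standard library are available. Lean on these libraries where they do the work, as an engineer would, in place of code of your own. Each camera call takes 0.05 s, during which the arm holds its last target. There are 200 camera calls.

## Working session

There is one attempt and no reset: what is moved stays moved. The work goes in short steps, Python scripts to look and compute and a shell command to move; the robot and the scene stay as the last step left them, time stands still between calls to the robot, and variables do not carry over. Pictures are saved under pics/ and viewed, at most 14 in all, crops included, and the job is handed in when it is done.

```bash
mkdir -p pics; python3 - <<'E'
from workcell import status, optics, ctrl
import cv2,numpy as np,pickle
o=status.get_obs();print(o)
d={}
for n in("top","side"):
    im=optics.get_image(n);d[n]=im
    print(n,im['fx'],im['cx'],im['cy'],im['rvec'],im['tvec'])
    cv2.imwrite(f'pics/{n}0.png',cv2.resize(im['frame'][:,:,::-1],(800,600),interpolation=cv2.INTER_CUBIC))
pickle.dump(d,open('d0.pkl','wb'))
E
```

```text
{'t': 0.0, 'qpos': array([-1.22996857e+00,  4.23802661e-01,  1.63068293e+00, -3.19240504e-05,
        1.08860126e+00, -1.90123013e-02]), 'qvel': array([-0.00037747,  0.00017139, -0.00031026, -0.00074866, -0.0003229 ,
        0.00040215]), 'joint_torque': array([ 1.81618521e-03, -5.44617426e+01, -2.73665464e+01,  6.45052828e-02,
        2.28014379e-02, -1.06247696e-04]), 'ee_pos': array([ 219.91181705, -584.47328008,  240.92829455]), 'orientation': array([-3.08943026e+00, -5.61950589e-01,  4.19675893e-04]), 'ft_force': array([-0.41696028, -1.33304509, -0.12412258]), 'moment': array([-0.00350348, -0.03994155, -0.06259055]), 'grasp_force': 0.0, 'width': 87.62143678416578}
top 383.9849299169119 256.2714457752436 191.91305221483904 [ 2.17403702 -2.20970208  0.08818439] [ -20.43348089  541.82475005 1271.68573519]
side 448.89756899814864 249.4846236532812 189.65331066919 [ 0.73339192 -2.61410457  1.14008188] [ 452.07956037  231.41378594 1117.55214842]
```

View pics/top0.png

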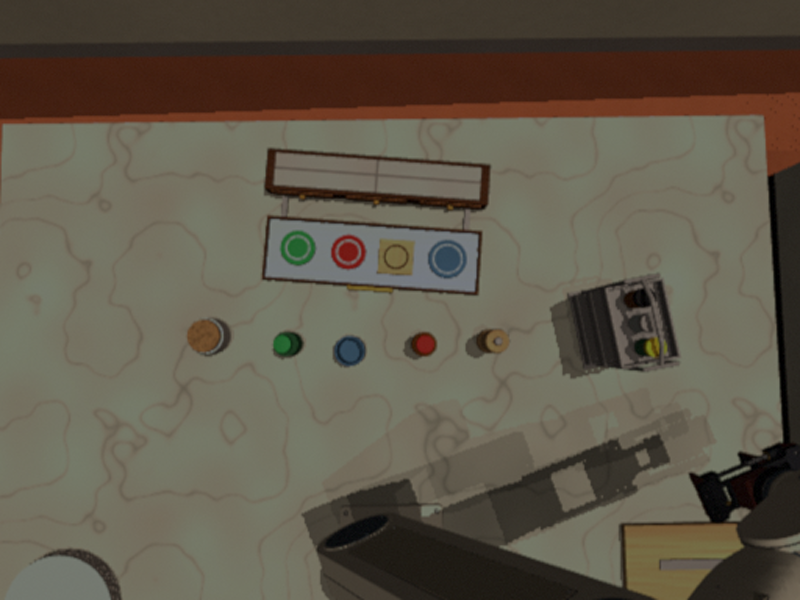

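View pics/side0.png

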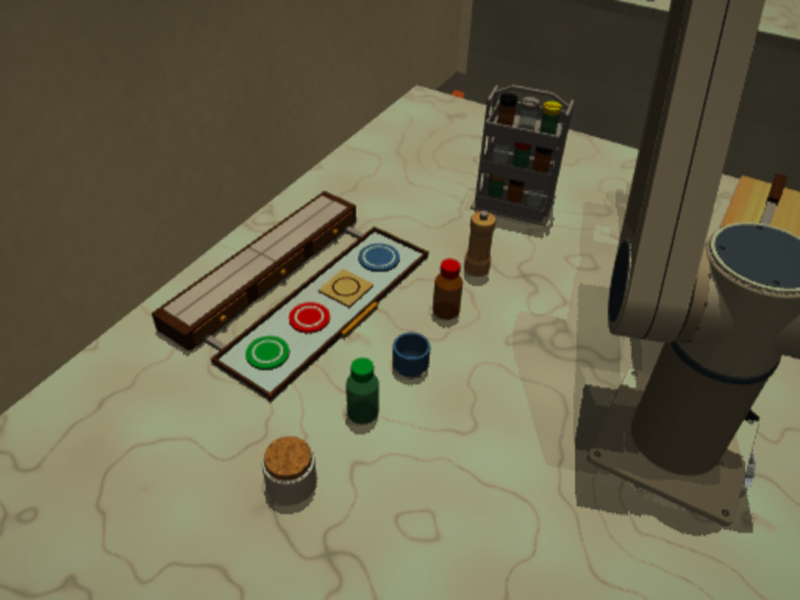

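The top view, in 800-px coordinates, shows these pads: green (297,248), red (348,252), wood (396,257) and blue (447,259). The objects are the green cap (287,343), bowl (349,350), red cap (424,344), mill nut (497,341) and pot (207,336). All are also clear in the side view, so I'll enlarge both.

```bash
python3 - <<'E'
import cv2,pickle
d=pickle.load(open('d0.pkl','rb'))
f=lambda n,x,y,w,h,s:cv2.imwrite(f'pics/{n}c.png',cv2.convertScaleAbs(cv2.resize(d[n]['frame'][y:y+h,x:x+w,::-1],None,fx=s,fy=s,interpolation=cv2.INTER_CUBIC),alpha=1.6))
f('top',160,132,180,110,4.4444); f('side',130,125,200,150,4)
E
```

```text
(no output)
```

View pics/topc.png

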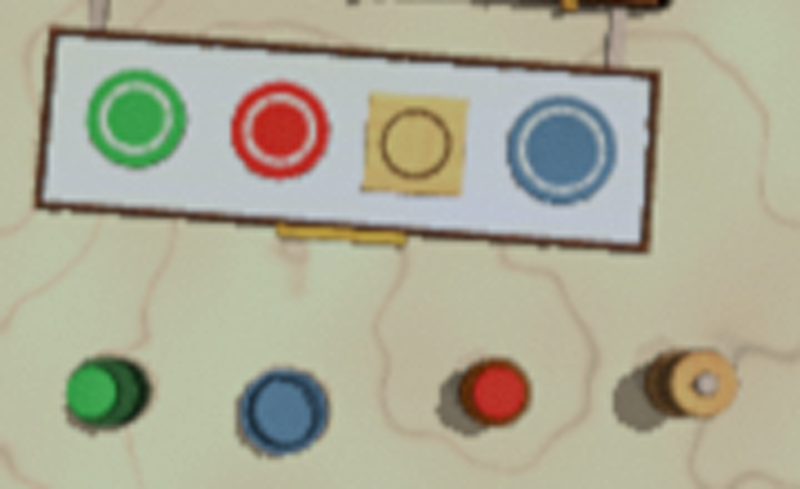

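View pics/sidec.png

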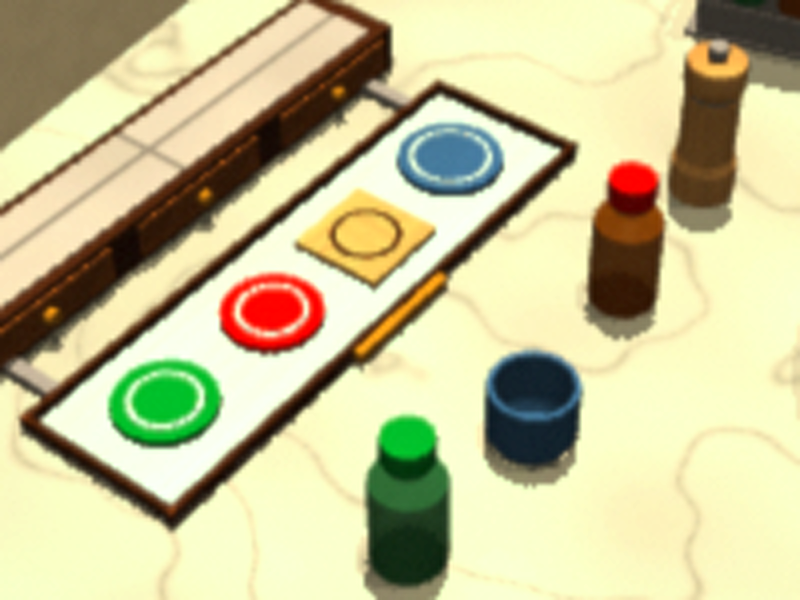

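The crops give the pad centres, cap and nut tops, and the bowl rim in both views. Next I'll triangulate them.

```bash
cat > h.py <<'E'
import numpy as np,cv2,pickle
d=pickle.load(open('d0.pkl','rb'))
def cam(n):
    m=d[n];K=np.array([[m['fx'],0,m['cx']],[0,m['fy'],m['cy']],[0,0,1]]);R=cv2.Rodrigues(np.array(m['rvec']))[0]
    return K,R,np.array(m['tvec'])
def P(n):
    K,R,t=cam(n);return K@np.c_[R,t]
def tri(a,b):
    X=cv2.triangulatePoints(P('top'),P('side'),np.array(a,float).reshape(2,1),np.array(b,float).reshape(2,1))[:,0];return X[:3]/X[3]
def onz(n,p,z):
    K,R,t=cam(n);r=R.T@np.linalg.inv(K)@[p[0],p[1],1];c=-R.T@t;return c+r*(z-c[2])/r[2]
def T(x,y):return ((x+.5)/4.4444-.5+160,(y+.5)/4.4444-.5+132)
def S(x,y):return ((x+.5)/4-.5+130,(y+.5)/4-.5+125)
E
python3 - <<'E'
from h import *
np.set_printoptions(precision=1,suppress=True)
L={'gpad':((136.5,119),(165,399),12),'rpad':((280.5,131),(272,311),12),'wpad':((415,144),(366,233),12),'bpad':((562,150),(450,156),12),
'gcap':((92,391),(408,435),115),'bowl':((285,411),(533,383),52),'rcap':((497,392),(633,180),115),'mill':((707,384),(720,47),139)}
for k,(a,b,z) in L.items(): print(k,tri(T(*a),S(*b)),onz('top',T(*a),z),onz('side',S(*b),z))
# pot top centre, and tray yaw
E
```

```text
gpad [660.8 193.3  12.4] [659.4 192.5  12. ] [662.3 193.4  12. ]
rpad [650.2  83.7  10.4] [648.6  82.8  12. ] [650.3  85.3  12. ]
wpad [637.7 -19.3  13.2] [637.  -19.8  12. ] [639.1 -20.1  12. ]
bpad [ 632.  -131.4   11.9] [ 630.7 -132.1   12. ] [ 632.8 -130.9   12. ]
gcap [453.6 208.4 114.4] [452.9 207.9 115. ] [453.9 209.1 115. ]
bowl [437.5  79.5  51.3] [435.9  78.7  52. ] [438.4  80.6  52. ]
rcap [448.1 -73.4 112.8] [447.5 -73.6 115. ] [447.4 -70.8 115. ]
mill [ 451.5 -216.1  136.8] [ 450.7 -216.1  139. ] [ 450.9 -212.9  139. ]
```

Triangulated heights agree with the text to within 2 mm (pads about 12, caps 113–114, bowl 51, mill 137). First I lift clear of the caddy, then go above the mill and turn so that the tool axes are x=+Y, y=+X and z=down.

```bash
python3 -m inch '[[[0,0,-50,0,0,0,100],[0,0,-100,0,0,0,100],[0,0,-150,0,0,0,100],[0,0,-150,0,0,0,100],[346,-264,-150,0,0,-1.211,100],[346,-264,-150,0,0,-1.211,100],[346,-264,-150,0,0,-1.211,100],[346,-264,-150,0,0,-1.211,100],[346,-264,-150,0,0,-1.211,100],[346,-264,-150,0,0,-1.211,100],[346,-264,-150,0,0,-1.211,100],[346,-264,-150,0,0,-1.211,100],[346,-264,-150,0,0,-1.211,100],[346,-264,-150,0,0,-1.211,100],[346,-264,-150,0,0,-1.211,100],[346,-264,-150,0,0,-1.211,100],[346,-264,-150,0,0,-1.211,100],[346,-264,-150,0,0,-1.211,100],[346,-264,-150,0,0,-1.211,100],[346,-264,-150,0,0,-1.211,100]]]'
```

```text
t: 2.1
ee_pos: [450.8, -216.5, 391.7]
orientation: [2.222, 2.22, 0.0]
ft_force: [0.1, -0.2, -0.6]
width: 88.0
grasp_force: 0.0
```

```bash
python3 -m inch '[[[0,0,40,0,0,0,100],[0,0,80,0,0,0,100],[0,0,120,0,0,0,100],[0,0,160,0,0,0,100],[0,0,190,0,0,0,100],[0,0,210,0,0,0,100],[0,0,230,0,0,0,100],[0,0,250,0,0,0,100],[0,0,265,0,0,0,100],[0,0,279,0,0,0,100],[0,0,279,0,0,0,100],[0,0,279,0,0,0,100]]]'; python3 - <<'E'
from workcell import optics
import cv2,numpy as np
a=optics.get_image('top')['frame'][:,:,::-1];b=optics.get_image('side')['frame'][:,:,::-1]
r=lambda i:cv2.convertScaleAbs(cv2.resize(i,(400,400),interpolation=cv2.INTER_CUBIC),alpha=1.5)
cv2.imwrite('pics/m1.png',np.hstack([r(a[170:270,265:365]),r(b[90:190,265:365])]))
E
```

```text
t: 3.3
ee_pos: [451.0, -216.2, 112.8]
orientation: [-2.221, -2.221, 0.0]
ft_force: [0.5, -0.1, 0.1]
width: 87.2
grasp_force: 0.0
```

View pics/m1.png

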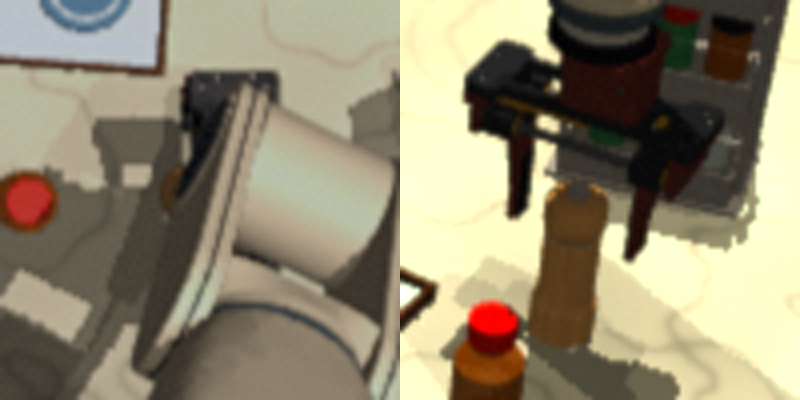

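The side view shows the fingers either side of the mill head, midpoint (576,236) against the mill axis at (574,240), so it's centred. The arm hides the top view, so I'll rely on the side view for checks. Grip and lift.

```bash
python3 -m inch '[[[0,0,0,0,0,0,40],[0,0,0,0,0,0,20],[0,0,0,0,0,0,20],[0,0,0,0,0,0,20],[0,0,0,0,0,0,20],[0,0,0,0,0,0,20],[0,0,0,0,0,0,20],[0,0,-5,0,0,0,20],[0,0,-15,0,0,0,20],[0,0,-35,0,0,0,20],[0,0,-60,0,0,0,20],[0,0,-90,0,0,0,20],[0,0,-120,0,0,0,20],[0,0,-120,0,0,0,20],[0,0,-120,0,0,0,20]]]'
```

```text
t: 4.9
ee_pos: [451.0, -216.0, 233.2]
orientation: [2.22, 2.221, 0.001]
ft_force: [-0.3, 0.1, -2.6]
width: 47.6
grasp_force: 30.0
```

```bash
python3 -m inch '[[[25,25,0,0,0,0,20],[50,50,0,0,0,0,20],[80,75,0,0,0,0,20],[110,105,0,0,0,0,20],[140,135,0,0,0,0,20],[170,165,0,0,0,0,20],[185,180,0,0,0,0,20],[195,188,0,0,0,0,20],[195,188,20,0,0,0,20],[195,188,45,0,0,0,20],[195,188,65,0,0,0,20],[195,188,80,0,0,0,20],[195,188,90,0,0,0,20],[195,188,90,0,0,0,20],[195,188,90,0,0,0,20]]]'; cat > look.py <<'E'
import sys,cv2,pickle
from workcell import optics
n,x,y,w,out=sys.argv[1],*map(int,sys.argv[2:5]),sys.argv[5]
f=optics.get_image(n)['frame'][y:y+w*3//4,x:x+w,::-1]
cv2.imwrite('pics/'+out+'.png',cv2.convertScaleAbs(cv2.resize(f,(800,600),interpolation=cv2.INTER_CUBIC),alpha=1.5))
E
python3 look.py side 180 110 100 w1
```

```text
t: 6.4
ee_pos: [639.2, -21.2, 143.0]
orientation: [2.222, 2.221, 0.0]
ft_force: [0.7, 0.4, -1.3]
width: 47.7
grasp_force: 30.0
```

View pics/w1.png

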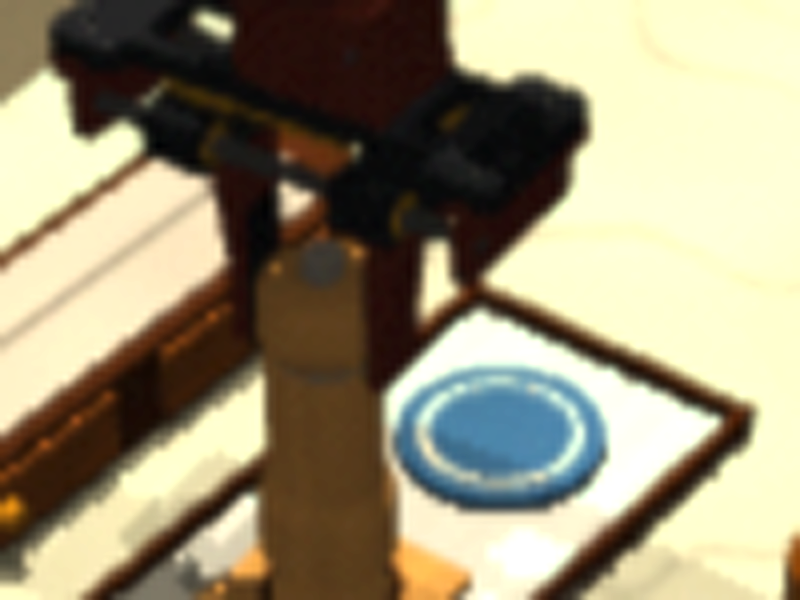

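The crop is too high: it shows the mill held upright with the nut at (322,245), but the foot is cut off. I'll lower to about 10 mm above the pad and look at the foot.

```bash
python3 -m inch '[[[0,0,8,0,0,0,20],[0,0,13,0,0,0,20],[0,0,13,0,0,0,20],[0,0,13,0,0,0,20]]]'; python3 look.py side 180 145 80 w2; cat >> h.py <<'E'
def C(x,y,x0,y0,s):return ((x+.5)/s-.5+x0,(y+.5)/s-.5+y0)
def circ(n,c,z,dia):
    a=np.linspace(0,6.283,60);w=np.c_[c[0]+dia/2*np.cos(a),c[1]+dia/2*np.sin(a),0*a+z]
    K,R,t=cam(n);return cv2.projectPoints(w,R,t,K,None)[0][:,0]
E
```

```text
t: 6.85
ee_pos: [638.8, -21.0, 129.5]
orientation: [-2.221, -2.221, 0.0]
ft_force: [0.2, -0.5, -1.7]
width: 47.7
grasp_force: 30.0
```

View pics/w2.png

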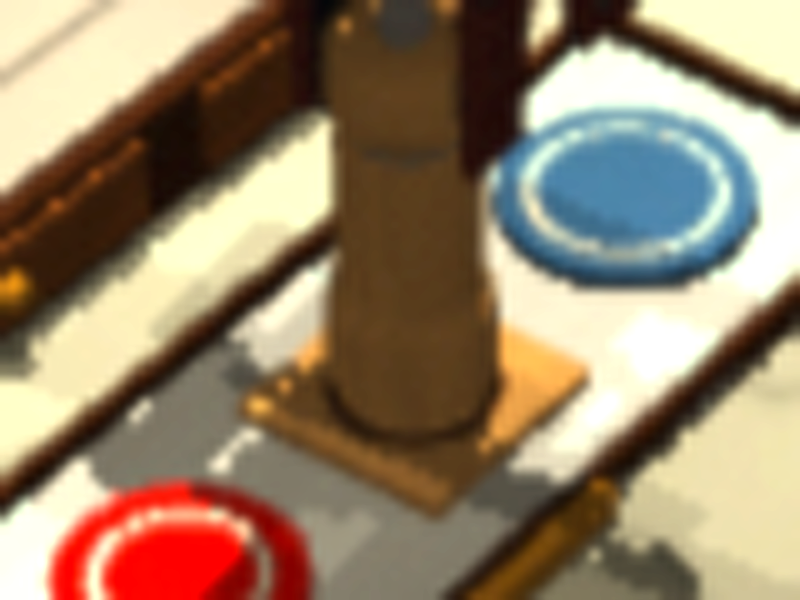

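```bash
python3 - <<'E'
from h import *
np.set_printoptions(precision=1,suppress=True)
c=lambda x,y:C(x,y,180,145,10)
f=onz('side',c(412.5,381),16.7);print('foot',f,'pad',onz('side',S(366,233),12), onz('side',c(415.6,383.6),12))
print(circ('side',f,16.7,52).min(0),circ('side',f,16.7,52).max(0),'seen',c(328,0),c(497,437))
# pad corners left,right on z=12, front
for p in((245,405),(587,375),(437,500)):print(onz('side',c(*p),12))
# bowl/green etc side-only
E
```

```text
foot [637.5 -16.2  16.7] pad [639.1 -20.1  12. ] [639.  -19.9  12. ]
[212.1 176.9] [229.5 188.6] seen (212.35, 144.55) (229.25, 188.25)
[677.1  15.1  12. ]
[597.2 -50.6  12. ]
[605.6  19.1  12. ]
```

The foot centre is at about (412,381) in the crop and the pad centre at about (415,384). In metric terms the mill is some 3 mm too far +y and 1 mm short in x. The corrected spot matches the 110 mm line fit of the pads. Correct, lower, release and rise.

```bash
python3 -m inch '[[[-3,1,0,0,0,0,20],[-3,1,0,0,0,0,20],[-3,1,2,0,0,0,20],[-3,1,4,0,0,0,20],[-3,1,5,0,0,0,20],[-3,1,5,0,0,0,20],[-3,1,5,0,0,0,20],[-3,1,5,0,0,0,52],[-3,1,5,0,0,0,56],[-3,1,5,0,0,0,60],[-3,1,5,0,0,0,70],[-3,1,5,0,0,0,80],[-3,1,5,0,0,0,80],[-3,1,-10,0,0,0,80],[-3,1,-35,0,0,0,80],[-3,1,-70,0,0,0,80],[-3,1,-110,0,0,0,80],[-3,1,-120,0,0,0,80],[-3,1,-120,0,0,0,80]]]'; python3 look.py side 180 110 150 w3
```

```text
t: 8.8
ee_pos: [641.2, -24.1, 252.7]
orientation: [2.219, 2.219, 0.005]
ft_force: [0.4, -0.8, 0.6]
width: 70.4
grasp_force: 0.0
```

View pics/w3.png

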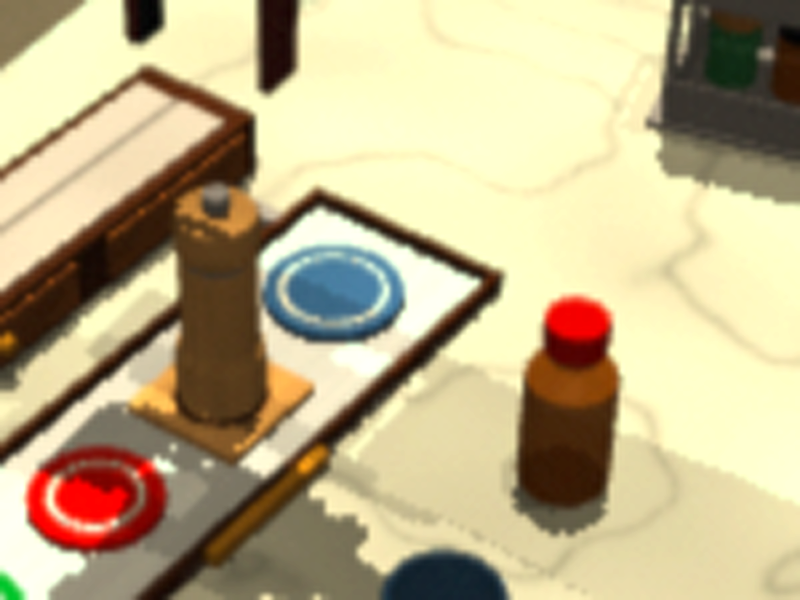

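The mill stands upright and central on the wooden pad. Next is the red cruet.

```bash
python3 -m inch '[[[-12,-45,0,0,0,0,100],[-25,-90,0,0,0,0,100],[-37,-135,0,0,0,0,100],[-50,-180,0,0,0,0,100],[-50,-193,0,0,0,0,100],[-50,-193,30,0,0,0,100],[-50,-193,65,0,0,0,100],[-50,-193,100,0,0,0,100],[-50,-193,130,0,0,0,100],[-50,-193,155,0,0,0,100],[-50,-193,175,0,0,0,100],[-50,-193,188,0,0,0,100],[-50,-193,188,0,0,0,100],[-50,-193,188,0,0,0,100]]]'; python3 look.py side 230 110 120 r1
```

```text
t: 10.25
ee_pos: [446.7, -73.8, 61.0]
orientation: [-2.22, -2.22, 0.002]
ft_force: [-0.6, -0.4, 0.5]
width: 87.9
grasp_force: 0.0
```

View pics/r1.png

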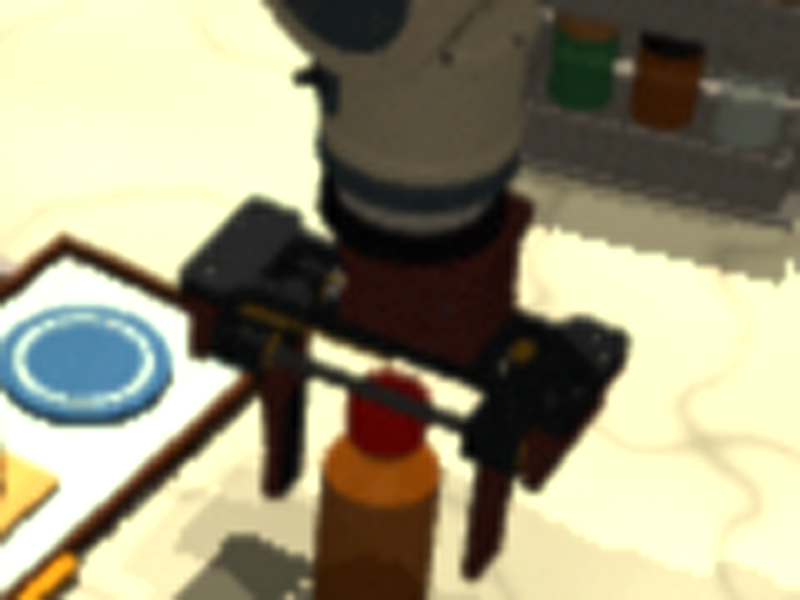

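The fingers straddle the cruet, midpoint (375,535) against the body centre at about x=377. Grip, lift, and carry it over the red pad.

```bash
python3 -m inch '[[[0,0,0,0,0,0,50],[0,0,0,0,0,0,20],[0,0,0,0,0,0,20],[0,0,0,0,0,0,20],[0,0,0,0,0,0,20],[0,0,0,0,0,0,20],[0,0,-5,0,0,0,20],[0,0,-20,0,0,0,20],[0,0,-45,0,0,0,20],[0,0,-75,0,0,0,20],[0,0,-105,0,0,0,20],[0,0,-120,0,0,0,20],[30,20,-120,0,0,0,20],[60,50,-120,0,0,0,20],[90,85,-120,0,0,0,20],[120,120,-120,0,0,0,20],[145,155,-120,0,0,0,20],[160,185,-120,0,0,0,20],[160,203,-120,0,0,0,20],[160,203,-120,0,0,0,20]]]'
python3 -m inch '[[[0,0,30,0,0,0,20],[0,0,60,0,0,0,20],[0,0,80,0,0,0,20],[0,0,95,0,0,0,20],[0,0,102,0,0,0,20],[0,0,102,0,0,0,20],[0,0,102,0,0,0,20]]]'; python3 look.py side 160 150 80 r2
```

```text
t: 12.3
ee_pos: [651.3, 86.5, 181.1]
orientation: [2.22, 2.222, 0.0]
ft_force: [0.0, 0.6, -2.6]
width: 51.6
grasp_force: 30.0
t: 13.0
ee_pos: [650.4, 85.9, 80.5]
orientation: [2.221, 2.221, 0.001]
ft_force: [0.2, -1.2, -2.1]
width: 51.3
grasp_force: 30.0
```

View pics/r2.png

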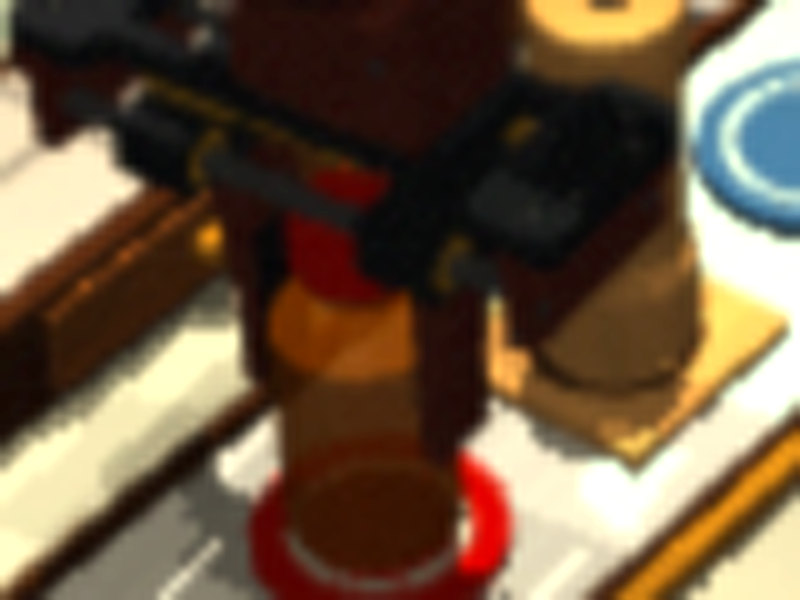

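```bash
python3 - <<'E'
from h import *
np.set_printoptions(precision=1,suppress=True)
c=lambda x,y:C(x,y,160,150,10)
f=onz('side',c(376,526),19.5);p=onz('side',S(272,311),12);print(f,p,p-f)
print(np.array([circ('side',f,19.5,52).min(0),circ('side',f,19.5,52).max(0)]),'seen',c(287,0),c(465,587))
E
```

```text
[647.1  91.2  19.5] [650.3  85.3  12. ] [ 3.1 -5.9 -7.5]
[[188.  195.8]
 [206.3 208.7]] seen (188.25, 149.55) (206.05, 208.25)
```

The cruet's foot looks about 4–6 mm too far +y and 2–3 mm short in x, though this depends on the assumed height. I'll correct by (-4, +2), lower, release, and measure once the arm has withdrawn.

```bash
python3 -m inch '[[[-4,2,0,0,0,0,20],[-4,2,0,0,0,0,20],[-4,2,3,0,0,0,20],[-4,2,5,0,0,0,20],[-4,2,6.5,0,0,0,20],[-4,2,6.5,0,0,0,20],[-4,2,6.5,0,0,0,20],[-4,2,6.5,0,0,0,57],[-4,2,6.5,0,0,0,60],[-4,2,6.5,0,0,0,65],[-4,2,6.5,0,0,0,75],[-4,2,6.5,0,0,0,85],[-4,2,6.5,0,0,0,85],[-4,2,-10,0,0,0,85],[-4,2,-35,0,0,0,85],[-4,2,-70,0,0,0,85],[-4,2,-110,0,0,0,85],[-4,2,-160,0,0,0,85],[-4,2,-180,0,0,0,85],[-4,2,-180,0,0,0,85]]]'
python3 - <<'E'
from h import *
from workcell import optics
d['top']=optics.get_image('top');d['side']=optics.get_image('side')
pickle.dump(d,open('d1.pkl','wb'))
cv2.imwrite('pics/r3.png',np.hstack([cv2.convertScaleAbs(cv2.resize(d[n]['frame'][y:y+75,x:x+50,::-1],(400,600),interpolation=cv2.INTER_CUBIC),alpha=1.5) for n,x,y in(('top',195,125),('side',170,145))]))
E
```

```text
t: 15.05
ee_pos: [654.1, 82.2, 265.4]
orientation: [2.218, 2.218, 0.011]
ft_force: [0.4, 0.4, -0.6]
width: 74.6
grasp_force: 0.0
```

View pics/r3.png

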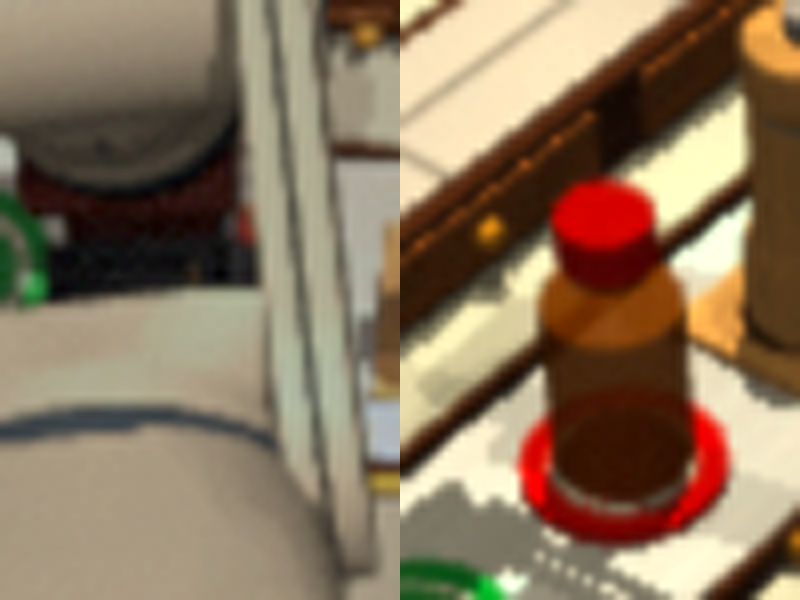

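The red cruet is upright on its pad. Its foot is centred left to right at x≈623, and sits within about 4 mm in depth, so it stays. Next, the bowl.

```bash
python3 -m inch '[[[0,-40,0,0,0,0,100],[0,-85,0,0,0,0,100],[-1,-130,0,0,0,0,100],[-2,-170,0,0,0,0,100],[-2,-200,0,0,0,0,100],[-2,-214,0,0,0,0,100],[-2,-214,40,0,0,0,100],[-2,-214,85,0,0,0,100],[-2,-214,125,0,0,0,100],[-2,-214,160,0,0,0,100],[-2,-214,185,0,0,0,100],[-2,-214,205,0,0,0,100],[-2,-214,220,0,0,0,100],[-2,-214,227,0,0,0,100],[-2,-214,227,0,0,0,100],[-2,-214,227,0,0,0,100]]]'
python3 -m inch '[[[0,0,0,0,0,0,60],[0,0,0,0,0,0,40],[0,0,0,0,0,0,40],[0,0,0,0,0,0,40],[0,0,0,0,0,0,40],[0,0,0,0,0,0,40]]]'
```

```text
t: 16.75
ee_pos: [438.2, 80.0, 32.7]
orientation: [-2.221, -2.221, 0.0]
ft_force: [-0.3, -0.5, 0.3]
width: 88.0
grasp_force: 0.0
t: 17.35
ee_pos: [438.0, 80.0, 33.2]
orientation: [2.221, 2.221, 0.0]
ft_force: [-1.1, -0.1, 7.6]
width: 64.1
grasp_force: 30.0
```

```bash
python3 -m inch '[[[0,0,-5,0,0,0,40],[0,0,-25,0,0,0,40],[0,0,-60,0,0,0,40],[0,0,-100,0,0,0,40],[0,0,-130,0,0,0,40],[-30,0,-140,0,0,0,40],[-65,10,-140,0,0,0,40],[-105,30,-140,0,0,0,40],[-145,60,-140,0,0,0,40],[-185,95,-140,0,0,0,40],[-205,130,-140,0,0,0,40],[-214,165,-140,0,0,0,40],[-214,187,-140,0,0,0,40],[-214,193,-140,0,0,0,40],[-214,193,-110,0,0,0,40],[-214,193,-75,0,0,0,40],[-214,193,-45,0,0,0,40],[-214,193,-25,0,0,0,40],[-214,193,-16,0,0,0,40],[-214,193,-16,0,0,0,40]]]'; python3 -m inch '[[[0,0,0,0,0,0,40],[0,0,0,0,0,0,40]]]'; python3 look.py side 200 120 80 b1
```

```text
t: 19.35
ee_pos: [629.4, -133.6, 47.6]
orientation: [-2.219, -2.22, 0.003]
ft_force: [-0.0, -0.0, -1.4]
width: 63.8
grasp_force: 30.0
t: 19.55
ee_pos: [631.8, -134.2, 50.2]
orientation: [2.22, 2.22, 0.002]
ft_force: [0.9, 0.4, -2.5]
width: 64.2
grasp_force: 30.0
```

View pics/b1.png

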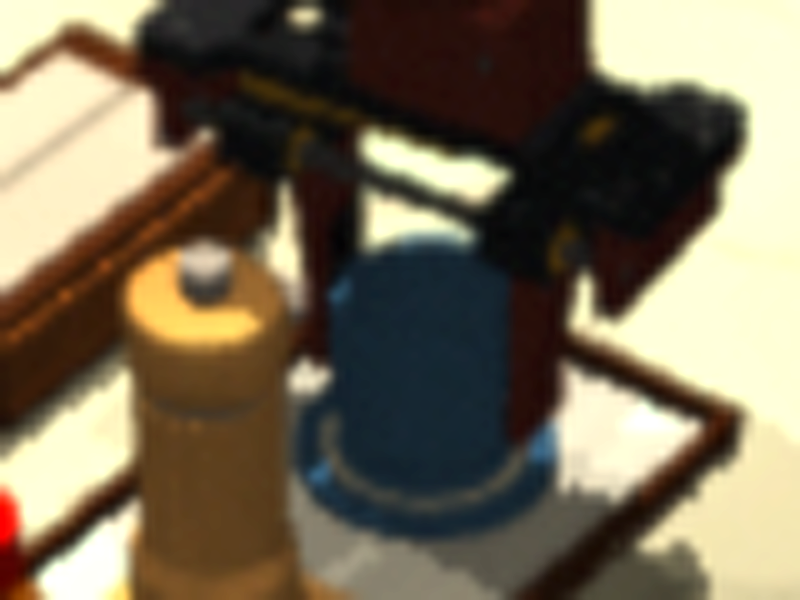

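```bash
python3 - <<'E'
from h import *
p=onz('side',S(450,156),12)
for z,D in((17.3,54),(27.3,64),(69.3,64),(12,84)):
    q=circ('side',p,z,D);print(z,D,np.round(((q.min(0)-[200,120]+.5)*10),0),np.round(((q.max(0)-[200,120]+.5)*10),0))
q=circ('side',p+[0,-4,0],17.3,54);print('dy-4',((q.max(0)-[200,120]+.5)*10));q=circ('side',p+[4,0,0],17.3,54);print('dx+4',((q.max(0)-[200,120]+.5)*10))
E
```

```text
17.3 54 [341. 375.] [512. 484.]
27.3 64 [325. 340.] [528. 470.]
69.3 64 [324. 235.] [531. 364.]
12 84 [294. 358.] [559. 528.]
dy-4 [518.09913807 476.71021229]
dx+4 [500.79393386 479.33342608]
```

Seen against the projection of a centred bowl: rim top 235/235, left edge 330/325, foot 488/484. It's centred within 2 mm. Lower, release and rise.

```bash
python3 -m inch '[[[0,0,2,0,0,0,40],[0,0,3,0,0,0,40],[0,0,4.5,0,0,0,40],[0,0,4.5,0,0,0,40],[0,0,4.5,0,0,0,40],[0,0,4.5,0,0,0,71],[0,0,4.5,0,0,0,75],[0,0,4.5,0,0,0,80],[0,0,4.5,0,0,0,88],[0,0,4.5,0,0,0,95],[0,0,4.5,0,0,0,95],[0,0,-10,0,0,0,95],[0,0,-35,0,0,0,95],[0,0,-70,0,0,0,95],[0,0,-110,0,0,0,95],[0,0,-150,0,0,0,95],[0,0,-190,0,0,0,95],[0,0,-210,0,0,0,95],[0,0,-210,0,0,0,95]]]'
```

```text
t: 21.5
ee_pos: [632.8, -134.4, 263.7]
orientation: [2.217, 2.217, 0.007]
ft_force: [-0.7, -0.2, -0.8]
width: 83.2
grasp_force: 0.0
```

```bash
python3 -m inch '[[[35,-20,0,0,0,0,100],[75,-40,0,0,0,0,100],[115,-60,0,0,0,0,100],[155,-80,0,0,0,0,100],[195,-100,0,0,0,0,100],[235,-120,0,0,0,0,100],[275,-140,0,0,0,0,100],[315,-165,0,0,0,0,100],[344,-177,0,0,0,0,100],[344,-177,0,0,0,0,100],[344,-177,40,0,0,0,100],[344,-177,80,0,0,0,100],[344,-177,120,0,0,0,100],[344,-177,150,0,0,0,100],[344,-177,170,0,0,0,100],[344,-177,185,0,0,0,100],[344,-177,197,0,0,0,100],[344,-177,197,0,0,0,100],[344,-177,197,0,0,0,100]]]'
python3 -m inch '[[[0,0,0,0,0,0,60],[0,0,0,0,0,0,40],[0,0,0,0,0,0,30],[0,0,0,0,0,0,30],[0,0,0,0,0,0,30],[0,0,0,0,0,0,30]]]'
```

```text
t: 23.4
ee_pos: [454.1, 209.6, 61.7]
orientation: [-2.222, -2.221, 0.001]
ft_force: [0.2, 0.4, 0.8]
width: 87.7
grasp_force: 0.0
t: 24.0
ee_pos: [453.9, 210.0, 61.9]
orientation: [-2.221, -2.221, 0.0]
ft_force: [-1.4, 0.2, 3.5]
width: 51.6
grasp_force: 30.0
```

```bash
python3 -m inch '[[[0,0,-5,0,0,0,30],[0,0,-25,0,0,0,30],[0,0,-60,0,0,0,30],[0,0,-90,0,0,0,30],[0,25,-110,0,0,0,30],[-3,60,-110,0,0,0,30],[-6,100,-110,0,0,0,30],[-10,140,-110,0,0,0,30],[-14,175,-110,0,0,0,30],[-16,197,-110,0,0,0,30],[-16,206,-110,0,0,0,30],[-16,206,-90,0,0,0,30],[-16,206,-65,0,0,0,30],[-16,206,-45,0,0,0,30],[-16,206,-30,0,0,0,30],[-16,206,-20,0,0,0,30],[-16,206,-16,0,0,0,30],[-16,206,-16,0,0,0,30],[-16,206,-16,0,0,0,30],[-16,206,-16,0,0,0,30]]]'; python3 look.py side 130 170 80 g1; python3 - <<'E'
from h import *
p=onz('side',S(165,399),12)
for q0,z,D in((p,15.8,52),(p,12,76),(p+[0,-4,0],15.8,52),(p+[4,0,0],15.8,52)):
    q=circ('side',q0,z,D);print(z,D,np.round((q.min(0)-[130,170]+.5)*10),np.round((q.max(0)-[130,170]+.5)*10))
E
```

```text
t: 26.0
ee_pos: [660.6, 194.2, 78.7]
orientation: [2.221, 2.221, 0.002]
ft_force: [-0.2, -0.4, -2.6]
width: 51.1
grasp_force: 30.0
15.8 52 [316. 470.] [508. 611.]
12 76 [273. 448.] [553. 654.]
15.8 52 [325. 461.] [517. 601.]
15.8 52 [305. 465.] [497. 605.]
```

View pics/g1.png

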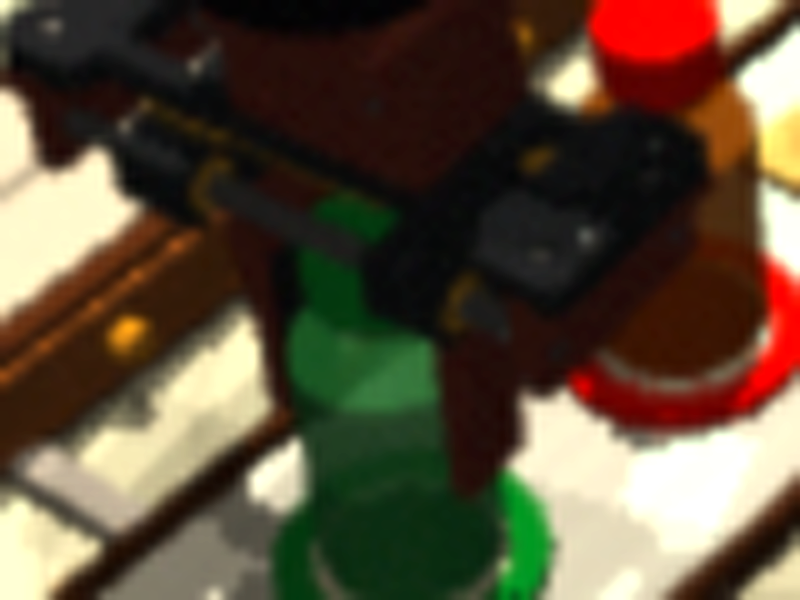

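The green cruet's foot spans 316–505 against 316–508 predicted for a centred one, so it's fine. Lower, release, rise, then a final check.

```bash
python3 -m inch '[[[0,0,2,0,0,0,30],[0,0,3,0,0,0,30],[0,0,4.5,0,0,0,30],[0,0,4.5,0,0,0,30],[0,0,4.5,0,0,0,30],[0,0,4.5,0,0,0,57],[0,0,4.5,0,0,0,61],[0,0,4.5,0,0,0,66],[0,0,4.5,0,0,0,75],[0,0,4.5,0,0,0,85],[0,0,4.5,0,0,0,85],[0,0,-10,0,0,0,85],[0,0,-35,0,0,0,85],[0,0,-70,0,0,0,85],[0,0,-110,0,0,0,85],[0,0,-150,0,0,0,85],[0,0,-190,0,0,0,85],[0,0,-200,0,0,0,85],[0,0,-200,0,0,0,85]]]'
python3 -m inch '[[[0,-40,0,0,0,0,85],[0,-80,0,0,0,0,85],[35,-120,0,0,0,0,85],[75,-160,0,0,0,0,85],[115,-200,0,0,0,0,85],[155,-240,0,0,0,0,85],[195,-260,0,0,0,0,85],[230,-260,0,0,0,0,85],[230,-260,0,0,0,0,85],[230,-260,0,0,0,0,85],[230,-260,0,0,0,0,85],[230,-260,0,0,0,0,85]]]'
python3 - <<'E'
from workcell import optics
import cv2,numpy as np,pickle
d={n:optics.get_image(n) for n in('top','side')};pickle.dump(d,open('d2.pkl','wb'))
g=lambda n,x,y,w,h,s:cv2.convertScaleAbs(cv2.resize(d[n]['frame'][y:y+h,x:x+w,::-1],None,fx=s,fy=s,interpolation=cv2.INTER_CUBIC),alpha=1.5)
a=g('top',165,130,150,60,5.3333);b=g('side',135,110,150,105,3.8)[:, :]
c=np.zeros((a.shape[0]+b.shape[0]-120,800,3),np.uint8)
im=np.zeros((600,800,3),np.uint8);im[:200]=g('top',165,135,160,40,5)
im[200:]=g('side',135,122,128,64+0,6.25)[:400] 
im[200:]=cv2.resize(g('side',130,117,140,100,5.6),(0,0),fx=1,fy=1)[160:560,-800:] if False else np.pad(g('side',138,118,140,100,4),((0,0),(0,240),(0,0)))
cv2.imwrite('pics/f.png',im)
E
```

```text
t: 27.95
ee_pos: [660.9, 194.2, 280.9]
orientation: [2.22, 2.22, 0.007]
ft_force: [0.3, -0.2, -0.7]
width: 74.3
grasp_force: 0.0
t: 29.15
ee_pos: [400.2, 422.5, 277.0]
orientation: [2.223, 2.22, -0.002]
ft_force: [0.6, -0.5, 0.1]
width: 74.8
grasp_force: 0.0
```

View pics/f.png

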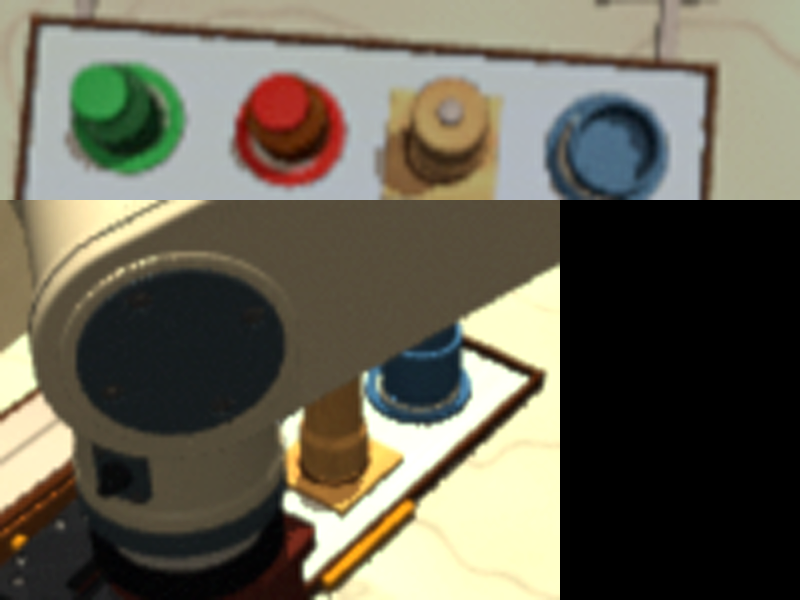

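All four stand upright on their own pads in the top view: green cap (99,91), red cap (279,102), nut (450,110), bowl rim (613,150). I'll check the offsets numerically.

```bash
python3 - <<'E'
from h import *
np.set_printoptions(precision=1,suppress=True)
c=lambda x,y:C(x,y,165,135,5)
for k,o,z,p in(('g',(99,91),127,(136.5,119)),('r',(279,102),127,(280.5,131)),('w',(450,110),151,(415,144)),('b',(613,150),64,(562,150))):
    a=onz('top',c(*o),z);b=onz('top',T(*p),12);print(k,a,b,(a-b)[:2])
E
```

```text
g [658.8 192.4 127. ] [659.4 192.5  12. ] [-0.7 -0.1]
r [650.3  81.2 127. ] [648.6  82.8  12. ] [ 1.7 -1.6]
w [639.8 -24.4 151. ] [637.  -19.8  12. ] [ 2.8 -4.6]
b [ 626.  -131.1   64. ] [ 630.7 -132.1   12. ] [-4.7  1. ]
```

```bash
python3 -c "
from workcell import ctrl
print(ctrl.close_job())"
```

```text
the job is handed in; nothing more can be done
None
```

The job is handed in: both cruets, the mill and the bowl stand upright on their own pads, each measured within about 6 mm of centre (limit 12 mm), and the arm stayed clear of the caddy and salt pot; no verdict was returned.

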